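# Light the engraved mark and hold the loupe in focus over it

## Robot

A 6-joint arm with a two-finger parallel gripper is mounted at the origin on the work surface. World frame = base frame: x ahead of the robot, y to its left, z up, the work surface at z = 0. Lengths are in m, angles in rad, forces in N, time in s.
With the tool pointing down it reaches from about 0.35 to 0.775 m from the base axis. Payload 7.3 kg.
Tool frame: the origin (TCP) lies on the centre line of the jaws, within the pads' length; the fingertips stand 17 mm ahead of it and the grasp point (between the pads) lies 2 mm behind it (robot.tcp_to_tips is the distance from the TCP to the fingertips, in m); z points along the fingers, y is the line along which they close (so a half turn about z gives the same grasp; the last joint's range is limited). The gripper opens to 92 mm and grips with 3 to 60 N. Pads are 19 mm wide; open, the fingers measure 130 mm over their backs; the gripper's body (75 mm by 190 mm) begins 47 mm behind the grasp point.
Start: joints at [1.088, 0.342, 1.524, -0, 1.275, -0.146], TCP at [0.173, 0.496, 0.244] pointing down, gripper open.
Joint ranges: [-2.53, 2.53], [-0.77, 2.02], [0.04, 2.7], [-1, 4.14], [0.28, 2.66], [-3.11, 3.11]. Speed limits (rad/s): [2.57, 2.57, 3.14, 3.14, 3.14, 3.14].

## Interface

Orientations are given as [roll, pitch, yaw] about the fixed x, y, z axes, in that order (R = Rz(yaw) Ry(pitch) Rx(roll)).
In Python, from cell import robot gives the robot as it stands. The module is installed in compiled form; this text tells all that it offers.
- The arm moves only by the tool carry_out, never from a script. Its argument "commands" is a list of rows, each a list of 3 entries, a list of its own where there are three numbers: the shift along the tool's x, y, z in m, then the turn about the tool's z in rad, then the opening, from 0 (shut) to 1 (fully open). In form: [[[dx, dy, dz], yaw, claw], ...]. A call has 1 to 20 rows; each row shifts and turns the commanded pose from where the row before left it, along the tool's axes as they then stand; what a row does not reach is not made up. A row lasts 1/8 s, in which the tool goes at most 62.5 mm and 10.7 degrees, less where a joint would pass 70% of its speed; a pose out of reach is approached as far as the arm can. A call is refused whole if a number of a shift passes 0.0625 or a number of a turn 0.188, either way. A call with a gripper value outside its range is refused whole. The fingers move at their own pace and stop on an object; "newtons" is the grip in N (left out, the last holds). Time passes only in rows, so rows that do not move let the fingers close. It gives the time, the measured TCP pose, the force, the opening and the grip force at its end, in the units of the state.
- robot.observe(): the state, without advancing time (a new reading comes with each control period).
- robot.read_camera(name): name is "side" or "top"; returns a dict with "pixels" (384x512x3 uint8, red, green, blue), "fx", "fy", "cx", "cy" (pixels), "k1" (the pictures are not rectified: a ray, as slopes to the right and down, at radius r is drawn at 1 + k1 r^2 times it, then the intrinsics apply), "view" (4x4, takes a point from world to camera coordinates). Camera axes: x right, y up, looking along -z (the intrinsics and any distortion apply to the point x, -y, -z); pixel columns grow to the right and rows downward; lengths in m; the calibration is good to about 2 mm. A picture is of the moment at which its call begins. There is no depth.
- robot.hand_in(): hands the job in; it is judged then, once.
Trained networks look in a picture, given as the dict that the camera call returned (one of the last four; its "shot" number tells which), for a name from the list of things; names that differ only in an ending like _2 or _b are one class to them, and where a whole thing is asked for, a point or a joint stands for the part that bears it (a point fixed in the world has none). Each returns a list of dicts, best first, with "p" (0 to 1); they miss things now and then, are a little off and sometimes report something else, mostly with a low value. They report only what shows in the picture. A call takes as long as a camera call. They do not tell look-alikes from the thing itself.
- robot.find_in(picture, name): "at" ([column, row] in pixels, amid what is visible of it).
- robot.tip_of(picture, name): "at" ([column, row] in pixels: a listed point, or the origin of a listed thing).
The state is a dict: "time": time; "qpos": joint angles; "qvel": joint speeds; "joint_efforts": joint torques, N m; "tool_pos": TCP position; "tool_rot": TCP orientation; "contact_force": force on the tool from outside, world axes, zero at the start; "torque": the same for the moment, N m; "opening": finger opening in m; "grip_force": force on a finger pad.
Only numpy, scipy, OpenCV 4.12 (cv2) and the standard library are available. Lean on these libraries where they do the work, as an engineer would, in place of code of your own. Each camera call takes 0.05 s, during which the arm holds its last target. There are 200 camera calls.

## Task

Get ready to check the engraved brass mark on the rusty plate: take the clip light off the tool tray's wall and clip it fully down onto the top edge of the grey fence, straight behind the mark with its lamp looking out over the plate, and let go of it. Then take the loupe by its handle and finish holding it still and level over the mark, lens centred on the mark and at the height of the red band on the upright rule, touching nothing else. Keep hold of the loupe at the end, and leave the rule stand, the wire brush and the tin where they are.

Things in the scene. Friction and masses are not known exactly. Their poses are not given: they have to be found in the camera images.
- jig: fixed set-up: rusty steel plate 180 (x) x 280 (y) x 10 mm with two cut-out slots, on packing bars, its far (+x) edge against a grey angle-iron fence. Origin: centre of the plate's top face, 22 to 37 mm above the bench. +x points to the fence, y runs along it, z up. The fence's upright leg is 6 mm thick, 300 mm long, its near face 90 mm from the origin.
- fence_top (a point): middle of the fence's top edge (centre of its 6 mm thickness), 60 mm above the plate's top face; axes as jig
- mark: the engraved mark: a brass disc 24 mm across with a star cut into it, on a bright ground square 34 mm, flush on the plate's top face. Origin: its centre on the plate's top face; axes as jig. It lies 95 to 125 mm in front of the fence.
- rule_stand: loose bystander: steel block 40 x 50 x 22 mm standing on the plate, holding a steel rule 25 mm wide and 2 mm thick upright, top 128 mm above the plate, with a red band 14 mm tall round it that marks the loupe's focal height. Origin: centre of the block's underside. Must stay where it is.
- red_band (a point): middle of the red band on the rule, 75 mm above the plate's top face
- tray: fixed blue tool tray 150 (x) x 200 (y) x 65 mm, walls 6 mm thick, with tools lying in it no higher than 30 mm. Origin: centre of its underside. The clip light is parked on its front (-x) wall.
- clip: clip light, 100 g: a peg-type spring clamp, jaws down, starting clipped on the tray's front wall. Origin: in the crotch between the jaws, where the top of the gripped edge sits (mid thickness) when fully down. z up, y along the edge, -x the side where the orange lamp looks out, 45 degrees down. Jaws reach 34 mm below the origin; hinge pin along y 8 mm above it. The pose is that of the front (lamp) half.
- clip_grip (a point): grip point of the clip light, midway between its two black handles, 50 mm above the origin of clip. The handles are 24 mm wide (y), rise to 64 mm above that origin and are squeezed along x: 49 mm over their outer faces here when clipped, 34 mm at the stop (jaw tips then 23 mm apart). It takes about 12 N to the stop; a grip of 20 to 30 N holds the clip firmly.
- clip_jaw (a joint): opening angle of the clip's rear jaw against the front one (rad): 0 jaws shut, about 0.14 when clipped on a 6 mm edge, 0.55 at the stop, fully squeezed open; a spring shuts it
- lamp (a point): centre of the clip light's orange lamp head (32 mm across), 35 mm to -x and 9 mm below the origin of clip. The head reaches 54 mm out to -x and at most 10 mm above that origin.
- loupe: reading loupe, 100 g, lying on the bench: dark wooden handle 80 long (x) x 16 wide (y) x 18 mm tall, then a brass neck and a black lens ring 62 mm across and 14 mm tall. Origin: on its underside, below the middle of the grip; the handle runs from 55 mm behind it (-x) to 25 mm ahead; the lens is at +x. z up.
- lens (a point): centre of the loupe's lens, 70 mm ahead (+x) of the origin of loupe and 7 mm above its underside; axes as loupe
- wire_brush: loose bystander: wire brush lying on the bench beside the loupe, 200 (x) x 27 x 32 mm, handle to -x. Origin: centre of its underside. Must stay where it is.
- tin: loose bystander: tin with a green label, 60 mm across, 85 mm tall. Origin: centre of its underside. Must stay where it is.
Things that resemble listed ones, but are neither listed nor needed, are in the scene too. Leave any orange or pink look-alike of the loupe alone.

How it is judged:
On the way:
1. the light is clipped onto the fence's top edge, behind the mark, lamp over the plate, and let go (x of clip in the frame of fence_top between -0.006 and 0.006 m and z of clip in the frame of fence_top between -0.005 and 0.012 m and y of clip in the frame of mark between -0.04 and 0.04 m and x of lamp in the frame of fence_top below -0.02 m and angle between clip's own z axis and vertical below 0.2 rad and value of joint clip_jaw between 0.07 and 0.25 rad and contact force between clip and jig above 2 N and contact force between clip and the fingers below 0.1 N and linear speed of clip below 0.02 m/s), for 0.3 s.
At the end, for the whole second after the job is handed in: Light grips the fence, let go, within 12 mm of fully down, 0.2 rad of upright and 40 mm of behind the mark, lamp to the plate. Loupe held by its handle, still, touching nothing else, level to 0.14 rad, lens within 12 mm of over the mark and 7 mm of mid band. Bystanders within 15 to 20 mm (all of step 1 and horizontal distance between lens and mark below 0.012 m and angle between loupe's own z axis and vertical below 0.14 rad and z of lens in the frame of red_band between -0.007 and 0.007 m and contact force between loupe and the fingers above 1 N and horizontal distance between the grasp point and lens above 0.045 m and linear speed of loupe below 0.02 m/s and angular speed of loupe below 0.1 rad/s and contact force between loupe and jig below 0.1 N and contact force between loupe and rule_stand below 0.1 N and contact force between loupe and clip below 0.1 N and distance of rule_stand from where it was at the start of the episode below 0.015 m and angle between rule_stand's own z axis and vertical below 0.1 rad and distance of each of wire_brush, tin from where it was at the start of the episode below 0.02 m); the arm keeps its last pose, push and grip.
It fails at once if the rule stand is shoved or tipped (distance of rule_stand from where it was at the start of the episode above 0.03 m or angle between rule_stand's own z axis and vertical above 0.35 rad).
It fails at once if the wire brush or the tin is knocked away (distance of any of wire_brush, tin from where it was at the start of the episode above 0.04 m).
It also fails if it takes over 61 s, if anything falls off the work surface, if the arm or the gripper's body presses on something with over 40 N, if the wrist force passes 120 N, or if a joint passes its speed limit or range.

## Working session

There is one attempt and no reset: what is moved stays moved. The work goes in short steps, Python scripts to look and compute and a tool call to move; the robot and the scene stay as the last step left them, time stands still between calls to the robot, and variables do not carry over. Pictures are saved under pics/ and viewed, at most 10 in all, crops included, and the job is handed in when it is done.

Besides the shell and the picture viewer there is one more tool, called after "Emit:" as name(argument=value, ...), one argument or row to a line, values as JSON. carry_out: Moves the arm, as the interface text tells. Its arguments: {"type":"object","properties":{"commands":{"type":"array"},"newtons":{"type":"number"}},"required":["commands"]}

```bash
mkdir -p pics; cat > h.py <<'E'
import numpy as np, cv2
from cell import robot
def save(p,name): cv2.imwrite('pics/'+name+'.png',p['pixels'][:,:,::-1])
def ray(p,uv):
    d=np.array([[p['k1'],0,0,0]]) 
    x,y=(uv[0]-p['cx'])/p['fx'],(uv[1]-p['cy'])/p['fy']
    a,b=x,y
    for _ in range(20):
        s=1+p['k1']*(a*a+b*b); a,b=x/s,y/s
    V=np.array(p['view']); R=V[:3,:3]; o=-R.T@V[:3,3]
    v=R.T@np.array([a,-b,-1]); return o,v/np.linalg.norm(v)
def onz(p,uv,z):
    o,v=ray(p,uv); return o+v*(z-o[2])/v[2]
def tri(p,u,q,w):
    o1,v1=ray(p,u);o2,v2=ray(q,w)
    A=np.stack([v1,-v2],1); t=np.linalg.lstsq(A,o2-o1,rcond=None)[0]
    a,b=o1+t[0]*v1,o2+t[1]*v2
    return (a+b)/2,np.linalg.norm(a-b)
def proj(p,X):
    V=np.array(p['view']); c=V[:3,:3]@np.array(X)+V[:3,3]
    a,b=c[0]/-c[2],-c[1]/-c[2]; s=1+p['k1']*(a*a+b*b)
    return np.array([p['cx']+p['fx']*a*s,p['cy']+p['fy']*b*s])
E
python3 - <<'E'
from h import *
s=robot.read_camera('side');t=robot.read_camera('top')
save(s,'s0');save(t,'t0')
np.set_printoptions(precision=3,suppress=True)
for n in 'jig fence_top mark rule_stand red_band tray clip clip_grip lamp loupe lens wire_brush tin'.split():
  for nm,p in(('side',s),('top',t)):
    print(n,nm,[(np.round(r['at']),round(r['p'],2)) for r in robot.tip_of(p,n)[:4]])
for p in (s,t): print(ray(p,(256,192)),p['fx'],p['k1'])
o=robot.observe();print(o)
E
```

```text
jig side [(array([270., 185.]), 0.74)]
jig top [(array([216., 180.]), 0.63)]
fence_top side [(array([297., 177.]), 0.71)]
fence_top top [(array([218., 141.]), 0.56)]
mark side [(array([255., 260.]), 0.66), (array([266., 184.]), 0.47)]
mark top [(array([210., 188.]), 0.73)]
rule_stand side [(array([275., 172.]), 0.57)]
rule_stand top [(array([181., 174.]), 0.71), (array([176., 168.]), 0.21)]
red_band side [(array([276., 154.]), 0.63)]
red_band top [(array([178., 166.]), 0.86)]
tray side [(array([262., 133.]), 0.71)]
tray top [(array([103., 186.]), 0.57)]
clip side [(array([242., 121.]), 0.46)]
clip top [(array([ 87., 209.]), 0.66), (array([216., 142.]), 0.56)]
clip_grip side [(array([243., 114.]), 0.47)]
clip_grip top [(array([ 83., 207.]), 0.55)]
lamp side [(array([238., 125.]), 0.42)]
lamp top [(array([ 94., 222.]), 0.52)]
loupe side [(array([267., 338.]), 0.91), (array([210., 308.]), 0.88), (array([215., 228.]), 0.81), (array([266., 294.]), 0.66)]
loupe top [(array([266., 252.]), 0.92), (array([417., 207.]), 0.86), (array([367., 196.]), 0.84), (array([383., 262.]), 0.57)]
lens side
[... 405 characters left out ...]
n top [(array([333., 133.]), 0.94)]
(array([ 0.405, -1.16 ,  1.268]), array([ 0.06 ,  0.679, -0.731])) 452.17855095847955 -0.1288599126457174
(array([ 0.386, -0.083,  1.291]), array([ 0.116, -0.009, -0.993])) 445.7480280315169 -0.044580489669937
{'time': 1.4, 'qpos': array([ 1.088,  0.342,  1.524,  0.   ,  1.275, -0.146]), 'qvel': array([-0.   , -0.001,  0.001, -0.003,  0.   , -0.   ]), 'joint_efforts': array([ -0.   , -43.113, -24.447,   0.072,   0.048,   0.   ]), 'tool_pos': array([0.173, 0.496, 0.244]), 'tool_rot': array([ 3.142, -0.   ,  2.805]), 'contact_force': array([-0.649,  0.132, -0.497]), 'torque': array([-0.074,  0.023, -0.044]), 'grip_force': 0.0, 'opening': 0.09158207338580887}
```

View pics/s0.png

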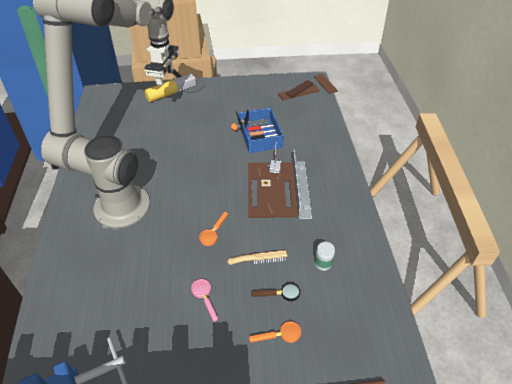

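View pics/t0.png

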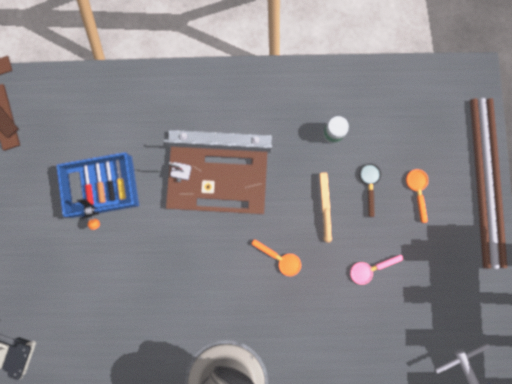

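The side picture shows four loupe shapes: dark loupe (275,292), orange (211,230), orange (280,333) and pink (204,298). In the top picture they are at (370,190), (280,258), (420,195) and (375,268). The dark wooden one with a brass neck is the right one. The clip light is on the tray's front wall at top (90,213) and side (238,124). I'll check both in a close crop.

```bash
python3 - <<'E'
from h import *
s=cv2.imread('pics/s0.png');t=cv2.imread('pics/t0.png')
def c(im,x,y,w,h,k): return cv2.resize(im[y:y+h,x:x+w],(400,300),interpolation=cv2.INTER_CUBIC)
a=np.vstack([np.hstack([c(t,50,145,100,75+15,4),c(s,220,100,80,60,5)]),np.hstack([c(t,155,125,120,90,3),c(s,240,270,80,60,5)])])
cv2.imwrite('pics/c0.png',a)
E
```

```text
(no output)
```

View pics/c0.png

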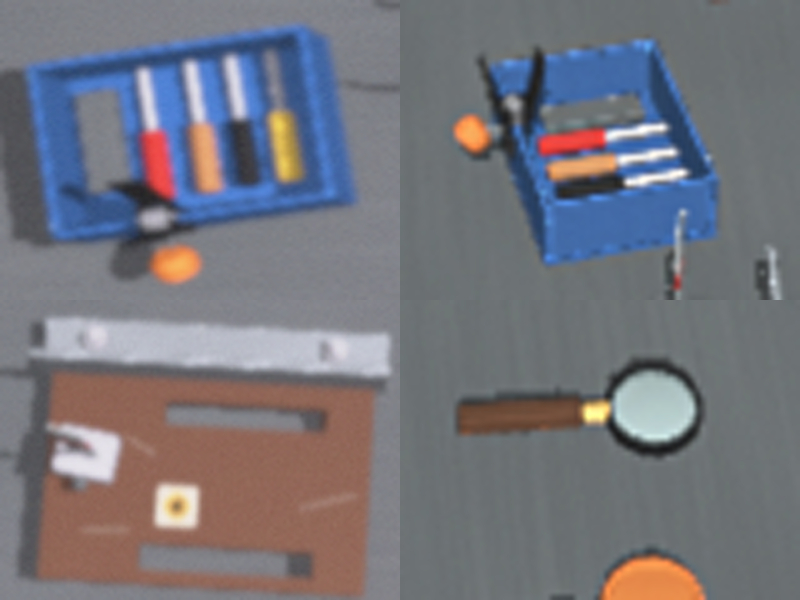

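In c0, the clip's jaws straddle the tray's front wall, with the hinge at top px (89,209), the lamp at (94,224) and the handles in a V. The dark loupe is confirmed, with wood handle, brass neck and black ring. The mark is at top (208,187). Next I'll measure.

```bash
cat > m.py <<'E'
from h import *
from scipy.optimize import least_squares
np.set_printoptions(precision=4,suppress=True)
s=robot.read_camera('side');t=robot.read_camera('top')
def best(p,n,near,f=robot.tip_of):
    r=[x['at'] for x in f(p,n)]
    r=[x for x in r if np.hypot(*(np.array(x)-near))<22]
    return r[0] if r else None
for n,a,b in [('mark',(266,184),(208,187)),('fence_top',(297,177),(218,141)),('jig',(270,185),(216,180)),('red_band',(276,154),(178,166)),('rule_stand',(275,172),(181,174)),('clip',(242,121),(87,209)),('clip_grip',(243,114),(83,207)),('lamp',(238,125),(94,222)),('tray',(262,133),(103,186)),('loupe',(266,294),(371,200)),('lens',(290,292),(372,172)),('tin',(324,262),(333,133)),('wire_brush',(258,260),(324,209))]:
    u,v=best(s,n,a),best(t,n,b)
    if u is not None and v is not None: print(n,*tri(s,u,t,v),u,v)
    else: print(n,u,v)
def mask(p,rng,box):
    h=cv2.cvtColor(p['pixels'],cv2.COLOR_RGB2HSV); m=cv2.inRange(h,*map(np.array,rng))
    z=np.zeros_like(m); x0,y0,x1,y1=box; z[y0:y1,x0:x1]=m[y0:y1,x0:x1]
    z=cv2.morphologyEx(z,cv2.MORPH_CLOSE,np.ones((5,5)))
    n,l,st,_=cv2.connectedComponentsWithStats(z); k=1+st[1:,4].argmax(); return (l==k).astype(np.uint8)
def quad(m):
    c=max(cv2.findContours(m,0,1)[0],key=cv2.contourArea); c=cv2.convexHull(c)
    return cv2.boxPoints(cv2.minAreaRect(c)), cv2.approxPolyDP(c,6,True)[:,0], cv2.contourArea(c)
R=((0,60,40),(15,200,170))
mt=mask(t,R,(155,135,280,225)); ms=mask(s,R,(238,145,305,225))
print('top quad',quad(mt)); print('side quad',quad(ms))
B=((100,120,40),(125,255,255))
print('tray top',quad(mask(t,B,(45,140,150,230)))); print('tray side',quad(mask(s,B,(225,95,295,160))))
E
python3 m.py
```

```text
mark [0.5502 0.0399 0.0185] 5.995530176021108e-05 [266.0, 183.8] [208.9, 187.5]
fence_top [0.6654 0.006  0.082 ] 0.00046409208617740493 [298.1, 176.3] [218.5, 143.2]
jig [271.3, 187.4] None
red_band [0.5894 0.1137 0.1036] 0.028937153402442538 [270.7, 154.7] [178.0, 164.4]
rule_stand [277.4, 171.3] None
clip [0.4832 0.3675 0.072 ] 0.012084587308311752 [240.8, 121.3] [88.8, 209.5]
clip_grip [237.9, 114.0] None
lamp [0.4534 0.3631 0.0433] 0.009733526449833827 [234.4, 127.6] [93.9, 221.2]
tray [0.5541 0.3442 0.0126] 0.0008338344461456355 [259.4, 134.3] [104.7, 188.8]
loupe [ 0.5091 -0.4322 -0.0041] 0.00280551662042575 [268.5, 295.8] [371.2, 198.6]
lens [ 0.5739 -0.4324  0.0164] 0.00046721709285263874 [289.5, 290.7] [372.0, 176.2]
tin None [333.4, 132.5]
wire_brush None [323.5, 207.3]
top quad (array([[165.7231, 207.9846],
       [169.1692, 145.9538],
       [266.7569, 151.3754],
       [263.3108, 213.4061]], dtype=float32), array([[171, 147],
       [266, 152],
       [263, 212],
       [167, 208]], dtype=int32), 6011.5)
side quad (array([[246.4132, 163.0467],
       [295.6353, 161.5989],
       [297.2438, 216.2869],
       [248.0216, 217.7346]], dtype=float32), array([[292, 162],
       [297, 216],
       [248, 217],
       [248, 163]], dtype=int32), 2557.5)
tray top (array([[ 53.956 , 164.7468],
       [129.7927, 151.5578],
       [139.1284, 205.2385],
       [ 63.2917, 218.4275]], dtype=float32), array([[130, 157],
       [137, 205],
       [ 63, 215],
       [ 57, 165]], dtype=int32), 4061.5)
tray side (array([[237.5947, 112.5676],
       [277.3244, 105.9459],
       [284.0811, 146.4865],
       [244.3514, 153.1081]], dtype=float32), array([[270, 108],
       [282, 146],
       [249, 152],
       [238, 113]], dtype=int32), 1464.0)
```

```bash
cat >> m.py <<'E'
print('-----')
TH=np.linspace(0,2*np.pi,48,endpoint=False); N=np.stack([np.cos(TH),np.sin(TH)])
def sup(P): return (np.asarray(P,float)@N).max(0)
def msup(m): 
    ys,xs=np.nonzero(m); return sup(np.stack([xs,ys],1))+.5
def box(X,L,z0,z1):
    c,sn=np.cos(X[3]),np.sin(X[3])
    return [(X[0]+c*a*L[0]-sn*b*L[1],X[1]+sn*a*L[0]+c*b*L[1],X[2]+z) for a in(-.5,.5) for b in(-.5,.5) for z in(z0,z1)]
def fit(L,z0,z1,x0,masks,zfix=None):
    tg=[msup(m) for m in masks]
    def res(X):
        if zfix is not None: X=[X[0],X[1],zfix,X[3]]
        return np.concatenate([sup([proj(p,q) for q in box(X,L,z0,z1)])-g for p,g in zip((s,t),tg)])
    r=least_squares(res,x0,loss='soft_l1',x_scale=[.01,.01,.01,.05],diff_step=1e-5); return r.x,np.sqrt(np.mean(r.fun**2)),np.abs(r.fun).reshape(2,-1).max(1)
J,e,k=fit((.18,.28),-.01,0,[.57,.01,.03,-.05],(ms,mt)); print('jig',J,e,k)
T,e,k=fit((.15,.2),0,.065,[.55,.34,0,.13],(mask(s,B,(225,95,295,160)),mask(t,B,(45,140,150,230))),0.); print('tray',T,e,k)
def fr(X,q): c,sn=np.cos(X[3]),np.sin(X[3]); return np.array([X[0]+c*q[0]-sn*q[1],X[1]+sn*q[0]+c*q[1],X[2]+q[2]])
print('fence_top',fr(J,(.093,0,.06)))
W=((10,0,170),(40,255,255))
m=onz(t,best(t,'mark',(208,187)),J[2]); d=m-J[:3];c,sn=np.cos(J[3]),np.sin(J[3]);print('mark top',m,'in jig',c*d[0]+sn*d[1],-sn*d[0]+c*d[1], 'side',onz(s,best(s,'mark',(266,184)),J[2]))
print('front wall mid',fr([T[0],T[1],0,T[3]],(-.072,0,.065)))
print('lamp on z=.056',onz(t,(93.8,224),.056),onz(s,best(s,'lamp',(236,126)),.056))
print('clip hinge z .073',onz(t,(88.8,209.5),.073),onz(s,(242.4,120.6),.073))
# orange blob centroids
O=((5,170,150),(18,255,255))
for p,b in((s,(225,110,250,140)),(t,(80,212,110,235))):
    ys,xs=np.nonzero(mask(p,O,b)); u=(xs.mean(),ys.mean()); print('orange',u,onz(p,u,.056))
E
python3 m.py | sed -n '/-----/,$p'
```

```text
-----
jig [ 0.5711  0.0182  0.0206 -0.0767] 0.5743784325451156 [1.1027 1.1179]
tray [0.5599 0.3569 0.     0.1495] 0.8957622861974202 [1.2431 2.0269]
fence_top [0.6638 0.0111 0.0806]
mark top [0.5499 0.0356 0.0206] in jig -0.022445545588575918 0.01578052173633224 side [0.5511 0.0447 0.0206]
front wall mid [0.4887 0.3462 0.065 ]
lamp on z=.056 [0.4498 0.3589 0.056 ] [0.445  0.3668 0.056 ]
clip hinge z .073 [0.4892 0.3675 0.073 ] [0.4842 0.3695 0.073 ]
orange (np.float64(234.23809523809524), np.float64(126.38095238095238)) [0.4479 0.355  0.056 ]
orange (np.float64(91.14285714285714), np.float64(223.64285714285714)) [0.4509 0.3664 0.056 ]
```

Emit:
carry_out(
  commands=[
    [[0,0,0],0.181,1],
    [[0,0,0],0.181,1],
    [[0,0,0],0.181,1],
    [[0,0,0],0.181,1],
    [[0,0,0],0.181,1],
    [[0,0,0],0.181,1],
    [[-0.0175,0.029,0],0,1],
    [[-0.0175,0.029,0],0,1],
    [[-0.0175,0.029,0],0,1],
    [[-0.0175,0.029,0],0,1],
    [[-0.0175,0.029,0],0,1],
    [[-0.0175,0.029,0],0,1],
    [[-0.0175,0.029,0],0,1],
    [[-0.0175,0.029,0],0,1],
    [[-0.0175,0.029,0],0,1],
    [[-0.0175,0.029,0],0,1],
    [[0,0,0],0,1],
    [[0,0,0],0,1],
  ],
)

```text
time: 6.6
tool_pos: [0.4856, 0.3653, 0.2435]
tool_rot: [-3.141, -0.0, 1.719]
contact_force: [0.3, 0.1, -0.8]
opening: 0.0918
grip_force: 0.0
```

Emit:
carry_out(
  commands=[
    [[0,0,0.03],0,1],
    [[0,0,0.03],0,1],
    [[0,0,0.03],0,1],
    [[0,0,0.02],0,1],
    [[0,0,0.015],0,1],
    [[0,0,0.005],0,1],
    [[0,0,0],0,1],
  ],
)

```text
time: 7.48
tool_pos: [0.4861, 0.3655, 0.1141]
tool_rot: [3.141, -0.0, 1.719]
contact_force: [0.1, -0.1, -0.3]
opening: 0.0919
grip_force: 0.0
```

```bash
python3 - <<'E'
from h import *
s=robot.read_camera('side');t=robot.read_camera('top')
a=np.hstack([cv2.resize(p['pixels'][y:y+60,x:x+50],(400,480),interpolation=2) for p,x,y in((t,62,180),(s,215,85))])
cv2.imwrite('pics/g1.png',a[:,:,::-1]); o=robot.observe(); print(o['tool_pos'],o['contact_force'])
E
```

```text
[0.48649057 0.36553995 0.11463748] [ 0.21307847  0.69563215 -0.22510387]
```

View pics/g1.png

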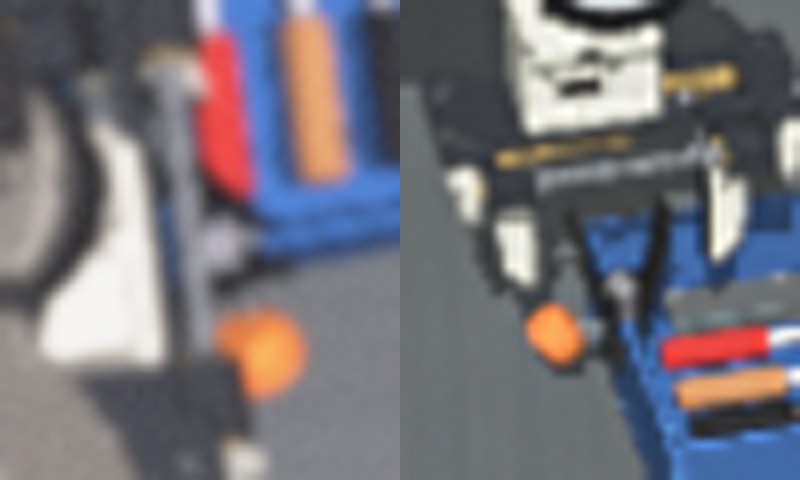

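```bash
python3 - <<'E'
from h import *
np.set_printoptions(precision=4,suppress=True)
s=robot.read_camera('side');t=robot.read_camera('top')
print('hinge',tri(s,(242.5,120.6),t,(90.1,210.6)),'lamp',tri(s,(234.4,126.6),t,(95.1,223.8)))
for q in((.486,.3655,.073),(.4515,.361,.056),(.486,.3655,.117)):print(proj(s,q),proj(t,q))
for n in('clip_grip','lamp','clip'):print(n,[robot.tip_of(p,n)[:1] for p in(s,t)])
E
```

```text
hinge (array([0.4849, 0.3614, 0.0793]), np.float64(0.0013355877809859919)) lamp (array([0.4495, 0.3559, 0.0541]), np.float64(0.0017795580461374735))
[242.8934 121.1534] [ 89.4905 210.6261]
[234.9997 125.4522] [ 93.0672 223.3891]
[242.6457 112.8317] [ 83.5054 209.3958]
clip_grip [[{'at': [240.6, 114.8], 'p': 0.67}], [{'at': [80.6, 208.6], 'p': 0.53}]]
lamp [[{'at': [234.9, 126.5], 'p': 0.52}], [{'at': [95.3, 220.5], 'p': 0.79}]]
clip [[{'at': [238.7, 120.9], 'p': 0.64}], [{'at': [90.7, 210.6], 'p': 0.49}]]
```

Emit:
carry_out(
  commands=[
    [[-0.003,0,0],0,0.7],
    [[0,0,0],0,0.3],
    [[0,0,0],0,0.3],
    [[0,0,0],0,0.3],
    [[0,0,0],0,0.3],
    [[0,0,0],0,0.3],
    [[0,0,0],0,0.3],
    [[0,0,0],0,0.3],
  ],
  newtons=25,
)

```text
time: 8.98
tool_pos: [0.4884, 0.3631, 0.1172]
tool_rot: [3.135, -0.002, 1.719]
contact_force: [-1.2, -1.8, 16.8]
opening: 0.0313
grip_force: 25.0
```

Emit:
carry_out(
  commands=[
    [[0,0,-0.005],0,0.3],
    [[0,0,-0.01],0,0.3],
    [[0,0,-0.02],0,0.3],
    [[0,0,-0.03],0,0.3],
    [[0,0,-0.03],0,0.3],
    [[0,0,-0.03],0,0.3],
    [[0,0,0],0,0.3],
    [[0,0,0],0,0.3],
  ],
)

```text
time: 9.98
tool_pos: [0.486, 0.3619, 0.2375]
tool_rot: [-3.14, 0.001, 1.719]
contact_force: [-0.0, -0.2, -1.0]
opening: 0.0311
grip_force: 25.0
```

```bash
python3 - <<'E'
from h import *
np.set_printoptions(precision=4,suppress=True)
s=robot.read_camera('side');t=robot.read_camera('top')
o=robot.observe(); P=o['tool_pos'];print(P,o['contact_force'])
a=[]
for p in(t,s):
    u=proj(p,P-np.array([0,0,.04])).astype(int)-[25,30]; print(u)
    a.append(cv2.resize(p['pixels'][u[1]:u[1]+60,u[0]:u[0]+50],(400,480),interpolation=2))
cv2.imwrite('pics/g2.png',np.hstack(a)[:,:,::-1])
E
```

```text
[0.4859 0.3619 0.237 ] [-0.3292 -0.3833 -0.4128]
[ 47 176]
[217  67]
```

View pics/g2.png

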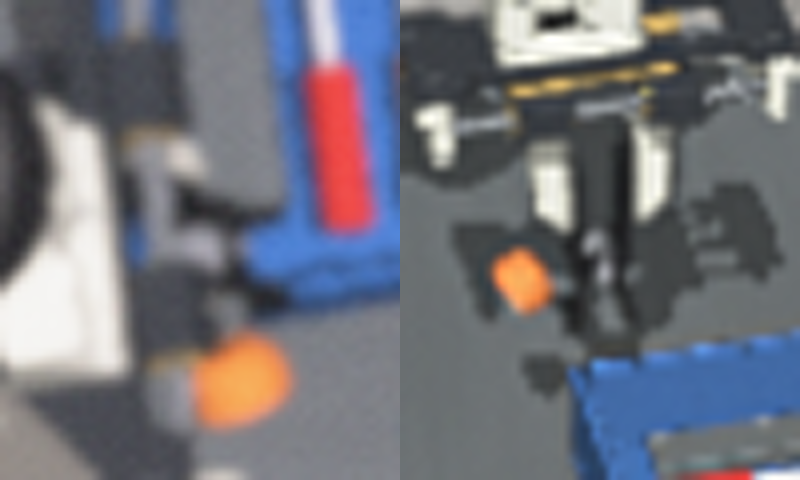

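Emit:
carry_out(
  commands=[
    [[0,0,-0.02],0.1125,0.3],
    [[0,0,-0.02],0.1125,0.3],
    [[-0.0264,0.017,0],0,0.3],
    [[-0.0264,0.017,0],0,0.3],
    [[-0.0264,0.017,0],0,0.3],
    [[-0.0264,0.017,0],0,0.3],
    [[-0.0264,0.017,0],0,0.3],
    [[-0.0264,0.017,0],0,0.3],
    [[-0.0264,0.017,0],0,0.3],
    [[-0.0264,0.017,0],0,0.3],
    [[-0.0264,0.017,0],0,0.3],
    [[-0.0264,0.017,0],0,0.3],
    [[-0.0264,0.017,0],0,0.3],
    [[-0.0264,0.017,0],0,0.3],
    [[0,0,0],0,0.3],
    [[0,0,0],0,0.3],
  ],
)

```text
time: 12.08
tool_pos: [0.6652, 0.0311, 0.2776]
tool_rot: [-3.14, -0.001, 1.494]
contact_force: [-0.3, 0.3, 0.2]
opening: 0.0309
grip_force: 25.0
```

Emit:
carry_out(
  commands=[
    [[0,0,0.03],0,0.3],
    [[0,0,0.03],0,0.3],
    [[0,0,0.02],0,0.3],
    [[0,0,0.0125],0,0.3],
    [[0,0,0],0,0.3],
    [[0,0,0],0,0.3],
  ],
)

```text
time: 12.82
tool_pos: [0.666, 0.031, 0.1873]
tool_rot: [3.14, -0.0, 1.494]
contact_force: [0.5, 0.6, -0.9]
opening: 0.0311
grip_force: 25.0
```

```bash
python3 - <<'E'
from h import *
np.set_printoptions(precision=4,suppress=True)
s=robot.read_camera('side');t=robot.read_camera('top')
o=robot.observe(); P=o['tool_pos'];print(P,o['contact_force'])
a=[]
for p in(t,s):
    u=proj(p,P-np.array([0,0,.07])).astype(int)-[25,30]; print(u)
    a.append(cv2.resize(p['pixels'][u[1]:u[1]+60,u[0]:u[0]+50],(400,480),interpolation=2))
cv2.imwrite('pics/g3.png',np.hstack(a)[:,:,::-1])
print(proj(s,P-[0,0,.086]),proj(s,(.6655,.03,.082)),proj(s,P-[0,0,.044]),proj(t,P-[0,0,.044]))
E
```

```text
[0.6661 0.0308 0.1874] [-0.2968  0.6813 -0.1004]
[183 110]
[272 134]
[297.5106 167.9127] [297.074  171.7972] [298.2272 159.6272] [207.2865 137.8307]
```

View pics/g3.png

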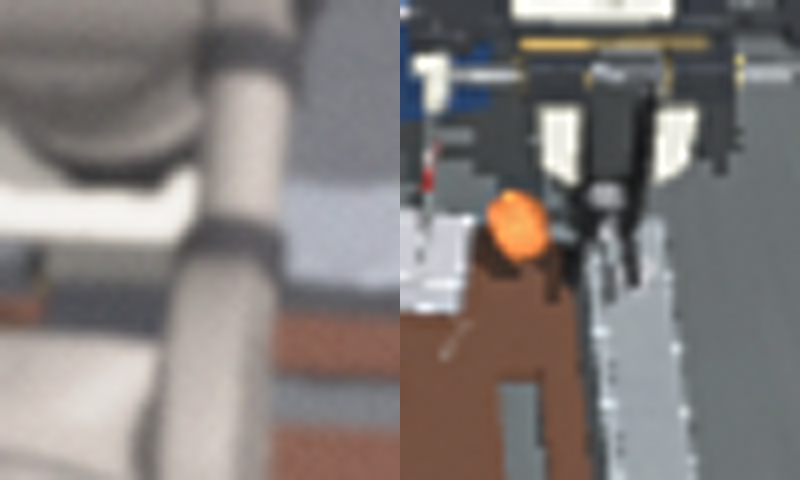

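Emit:
carry_out(
  commands=[
    [[0,-0.001,0.01],0,0.3],
    [[0,0,0.01],0,0.3],
    [[0,0,0.01],0,0.3],
    [[0,0,0.01],0,0.3],
    [[0,0,0],0,0.3],
  ],
)

```text
time: 13.55
tool_pos: [0.664, 0.0308, 0.1448]
tool_rot: [-3.139, -0.0, 1.494]
contact_force: [0.2, -0.5, -0.2]
opening: 0.0315
grip_force: 25.0
```

Emit:
carry_out(
  commands=[
    [[0,0,0.003],0,0.3],
    [[0,0,0.003],0,0.3],
    [[0,0,0.003],0,0.3],
    [[0,0,0],0,0.3],
  ],
)

```text
time: 14.05
tool_pos: [0.6647, 0.0308, 0.1375]
tool_rot: [3.141, -0.0, 1.494]
contact_force: [-0.8, -0.4, 0.8]
opening: 0.0312
grip_force: 25.0
```

Emit:
carry_out(
  commands=[
    [[0,0,0.002],0,0.3],
    [[0,0,0.002],0,0.3],
    [[0,0,0],0,0.3],
  ],
)

```text
time: 14.42
tool_pos: [0.6648, 0.0307, 0.1371]
tool_rot: [3.139, 0.0, 1.494]
contact_force: [-6.8, -0.4, 19.7]
opening: 0.0313
grip_force: 25.0
```

Emit:
carry_out(
  commands=[
    [[0,0,-0.001],0,0.4],
    [[0,0,0],0,0.45],
    [[0,0,0],0,0.55],
    [[0,0,0],0,0.7],
    [[0,0,0],0,1],
    [[0,0,0],0,1],
    [[0,0,0],0,1],
  ],
)

```text
time: 15.3
tool_pos: [0.6646, 0.0308, 0.1341]
tool_rot: [-3.142, -0.0, 1.494]
contact_force: [0.4, -0.5, -0.3]
opening: 0.0859
grip_force: 0.0
```

Emit:
carry_out(
  commands=[
    [[0,0,-0.01],0,1],
    [[0,0,-0.025],0,1],
    [[0,0,-0.03],0,1],
    [[0,0,-0.03],0,1],
    [[0,0,-0.03],0,1],
    [[0.0,0,0],0.186,1],
    [[-0.05,0,0],0.186,1],
    [[-0.05,0,0],0.186,1],
    [[-0.05,0,0],0.186,1],
    [[-0.04,0,0],0.186,1],
    [[-0.04,-0.02,0],0.186,1],
    [[-0.02,-0.05,0],0.186,1],
    [[0,-0.05,0],0.186,1],
    [[0,0,0],0,1],
  ],
)

```text
time: 17.05
tool_pos: [0.4793, -0.0445, 0.2606]
tool_rot: [-3.141, -0.002, 0.009]
contact_force: [0.5, -0.2, 0.0]
opening: 0.0919
grip_force: 0.0
```

```bash
python3 - <<'E'
from h import *
np.set_printoptions(precision=4,suppress=True)
s=robot.read_camera('side');t=robot.read_camera('top')
o=robot.observe(); print(o['tool_pos'],o['tool_rot'])
def cc(im,x,y,w,h): return cv2.resize(im[y:y+h,x:x+w],(400,300),interpolation=2)
T,S=t['pixels'],s['pixels']
a=np.vstack([np.hstack([cc(T,155,120,100,75),cc(S,250,135,80,60)]),np.hstack([cc(T,330,150,80,60+10),cc(S,240,270,80,60)])])
cv2.imwrite('pics/g4.png',a[:,:,::-1])
for n in('clip','lamp','clip_grip','fence_top','mark','loupe','lens','red_band'):print(n,[[(r['at'],round(r['p'],2)) for r in robot.tip_of(p,n)[:4]] for p in(s,t)])
E
```

```text
[ 0.4804 -0.0468  0.2601] [ 3.1408 -0.0018  0.0105]
clip [[([293.2, 170.8], 0.77)], []]
lamp [[([288.4, 174.1], 0.64)], [([210.8, 154.5], 0.78)]]
clip_grip [[([274.3, 168.1], 0.69), ([295.6, 162.0], 0.52)], [([205.6, 136.8], 0.78)]]
fence_top [[([297.7, 178.4], 0.97)], [([214.8, 140.7], 0.97)]]
mark [[([267.0, 182.3], 0.55), ([260.8, 133.7], 0.2)], [([221.5, 143.3], 0.32)]]
loupe [[([215.8, 225.4], 0.9), ([208.7, 308.0], 0.74), ([266.0, 336.5], 0.58), ([266.5, 297.1], 0.57)], [([417.7, 205.1], 0.97), ([373.1, 193.2], 0.77), ([382.4, 263.4], 0.76), ([269.9, 250.2], 0.65)]]
lens [[([198.6, 286.6], 0.78), ([291.0, 288.3], 0.73), ([294.2, 330.8], 0.6), ([207.4, 235.0], 0.6)], [([289.3, 264.1], 0.87), ([411.0, 179.8], 0.86), ([363.9, 275.1], 0.73), ([369.5, 172.5], 0.69)]]
red_band [[([272.6, 153.7], 0.46)], [([178.0, 163.6], 0.61)]]
```

View pics/g4.png

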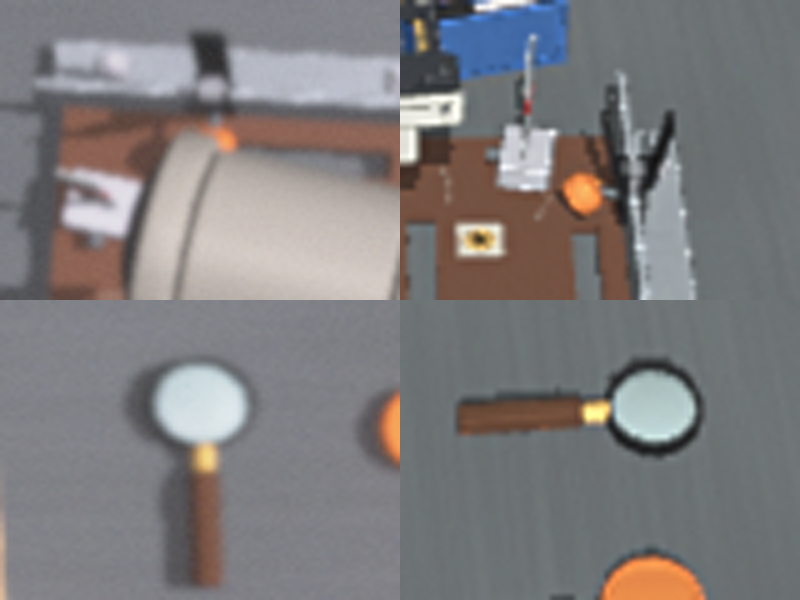

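The clip sits upright on the fence's top edge, with the hinge at side px (297,168) and top px (208,142), the lamp facing the plate, straight behind the mark at (208,187). The loupe has its lens at top px (370.4,174) and the handle end at (371.2,216.5).

```bash
python3 - <<'E'
from h import *
np.set_printoptions(precision=4,suppress=True)
s=robot.read_camera('side');t=robot.read_camera('top')
for nm,a,b,z in(('lens',(291,291.6),(370.4,174),.012),('hend',(251.6,293.4),(371.2,216.5),.016),('hstart',(276,292),(371.2,190.4),.016),('hinge',(297,168),(208,142),.094),('mark',(266.2,183),(208.2,186.8),.025)):
    print(nm,tri(s,a,t,b),onz(s,a,z),onz(t,b,z))
o=robot.observe(); print(o['tool_pos'],o['tool_rot'],o['qpos'])
E
```

```text
lens (array([ 0.5806, -0.4305,  0.0071]), np.float64(0.0019065995433041284)) [ 0.579  -0.4335  0.012 ] [ 0.5808 -0.4292  0.012 ]
hend (array([ 0.4559, -0.4261,  0.0091]), np.float64(0.003047675260445672)) [ 0.4541 -0.4302  0.016 ] [ 0.457  -0.4242  0.016 ]
hstart (array([ 0.5323, -0.4294,  0.0107]), np.float64(0.0013031403061978103)) [ 0.5311 -0.4325  0.016 ] [ 0.5323 -0.428   0.016 ]
hinge (array([0.665 , 0.0334, 0.0987]), np.float64(0.0005636552474083015)) [0.6657 0.0381 0.094 ] [0.6664 0.0338 0.094 ]
mark (array([0.5516, 0.0416, 0.0211]), np.float64(0.0008676797052898585)) [0.5507 0.0378 0.025 ] [0.5515 0.0412 0.025 ]
[ 0.48   -0.0467  0.2592] [-3.1415 -0.0001  0.0073] [-0.2561  0.2508  1.6096  0.0001  1.2812  1.3074]
```

Emit:
carry_out(
  commands=[
    [[0,0,0],0.042,1],
    [[0.0043,0.0381,0],0,1],
    [[0.0043,0.0381,0],0,1],
    [[0.0043,0.0381,0],0,1],
    [[0.0043,0.0381,0],0,1],
    [[0.0043,0.0381,0],0,1],
    [[0.0043,0.0381,0],0,1],
    [[0.0043,0.0381,0],0,1],
    [[0.0043,0.0381,0],0,1],
    [[0.0043,0.0381,0],0,1],
    [[0.0043,0.0381,0],0,1],
    [[0,0,0.04],0,1],
    [[0,0,0.04],0,1],
    [[0,0,0.04],0,1],
    [[0,0,0.04],0,1],
    [[0,0,0.03],0,1],
    [[0,0,0.01],0,1],
    [[0,0,0],0,1],
    [[0,0,0],0,1],
  ],
)

```text
time: 20.42
tool_pos: [0.5104, -0.4297, 0.0609]
tool_rot: [3.14, -0.002, -0.035]
contact_force: [0.9, -1.0, 0.5]
opening: 0.0917
grip_force: 0.0
```

Emit:
carry_out(
  commands=[
    [[0,0,0.015],0,1],
    [[0,0,0.015],0,1],
    [[0,0,0.009],0,1],
    [[0,0,0],0,0.5],
    [[0,0,0],0,0.1],
    [[0,0,0],0,0],
    [[0,0,0],0,0],
    [[0,0,0],0,0],
    [[0,0,0],0,0],
    [[0,0,0],0,0],
    [[0,0,0],0,0],
  ],
  newtons=30,
)

```text
time: 21.8
tool_pos: [0.5097, -0.4288, 0.0201]
tool_rot: [-3.141, 0.0, -0.035]
contact_force: [-1.0, 1.2, 0.2]
opening: 0.0163
grip_force: 0.5
```

Emit:
carry_out(
  commands=[
    [[0,0,0],0,0],
    [[0,0,0],0,0],
    [[0,0,0],0,0],
    [[0,0,-0.01],0,0],
    [[0,0,-0.03],0,0],
    [[0,0,-0.05],0,0],
    [[0,0,-0.05],0,0],
    [[0,0,-0.05],0,0],
    [[0,0,-0.03],0,0],
    [[0,0,0],0,0],
    [[0,0,0],0,0],
  ],
)

```text
time: 23.18
tool_pos: [0.5092, -0.4285, 0.2385]
tool_rot: [-3.14, 0.002, -0.035]
contact_force: [0.6, 0.5, -1.6]
opening: 0.0154
grip_force: 29.9
```

Emit:
carry_out(
  commands=[
    [[0,0,0],0.042,0],
    [[-0.0046,-0.0336,0],0,0],
    [[-0.0046,-0.0336,0],0,0],
    [[-0.0046,-0.0336,0],0,0],
    [[-0.0046,-0.0336,0],0,0],
    [[-0.0046,-0.0336,0],0,0],
    [[-0.0046,-0.0336,0],0,0],
    [[-0.0046,-0.0336,0],0,0],
    [[-0.0046,-0.0336,0],0,0],
    [[-0.0046,-0.0336,0],0,0],
    [[-0.0046,-0.0336,0],0,0],
    [[-0.0046,-0.0336,0],0,0],
    [[-0.0046,-0.0336,0],0,0],
    [[-0.0046,-0.0336,0],0,0],
    [[-0.0046,-0.0336,0],0,0],
    [[0,0,0.04],0,0],
    [[0,0,0.04],0,0],
    [[0,0,0.02],0,0],
    [[0,0,0],0,0],
    [[0,0,0],0,0],
  ],
)

```text
time: 25.68
tool_pos: [0.4816, 0.0449, 0.1403]
tool_rot: [-3.141, 0.0, -0.077]
contact_force: [-0.2, -0.1, -0.2]
opening: 0.0157
grip_force: 29.9
```

Emit:
carry_out(
  commands=[
    [[0,0,0.01],0,0],
    [[0,0,0.01],0,0],
    [[0,0,0.006],0,0],
    [[0,0,0],0,0],
    [[0,0,0],0,0],
    [[0,0,0],0,0],
  ],
)

```text
time: 26.42
tool_pos: [0.4818, 0.045, 0.1145]
tool_rot: [-3.142, -0.001, -0.077]
contact_force: [-0.2, 0.4, -0.3]
opening: 0.0155
grip_force: 29.9
```

```bash
python3 - <<'E'
from h import *
np.set_printoptions(precision=4,suppress=True)
s=robot.read_camera('side');t=robot.read_camera('top')
o=robot.observe(); print(o['tool_pos'],o['tool_rot'],o['grip_force'])
def cc(im,x,y,w,h): return cv2.resize(im[y:y+h,x:x+w],(400,500),interpolation=2)
a=np.hstack([cc(t['pixels'],170,130,64,80),cc(s['pixels'],246,125,64,80)])
cv2.imwrite('pics/g5.png',a[:,:,::-1])
L=o['tool_pos']+[.0703,-.0054,-.013]; print('lens pred',L,proj(s,L),proj(t,L))
for n in('lens','mark','red_band','clip','lamp','clip_grip','fence_top'):print(n,[[(r['at'],round(r['p'],2)) for r in robot.tip_of(p,n)[:5] if 160<r['at'][0]<310 and 120<r['at'][1]<220] for p in(s,t)])
E
```

```text
[0.4817 0.0449 0.1144] [-3.1415 -0.0006 -0.0768] 29.927971959114075
lens pred [0.552  0.0395 0.1014] [266.7791 168.2944] [206.0013 182.9769]
lens [[([265.9, 167.0], 0.58)], [([207.3, 183.1], 0.49)]]
mark [[([265.2, 182.9], 0.55)], []]
red_band [[([271.9, 155.4], 0.6)], [([177.3, 164.0], 0.61)]]
clip [[([296.0, 169.5], 0.47)], [([206.2, 142.1], 0.86)]]
lamp [[([288.6, 170.2], 0.47), ([294.0, 175.9], 0.37)], [([206.6, 156.6], 0.69)]]
clip_grip [[([296.5, 160.6], 0.61)], [([205.0, 136.3], 0.88)]]
fence_top [[([296.4, 176.3], 0.72)], []]
```

View pics/g5.png

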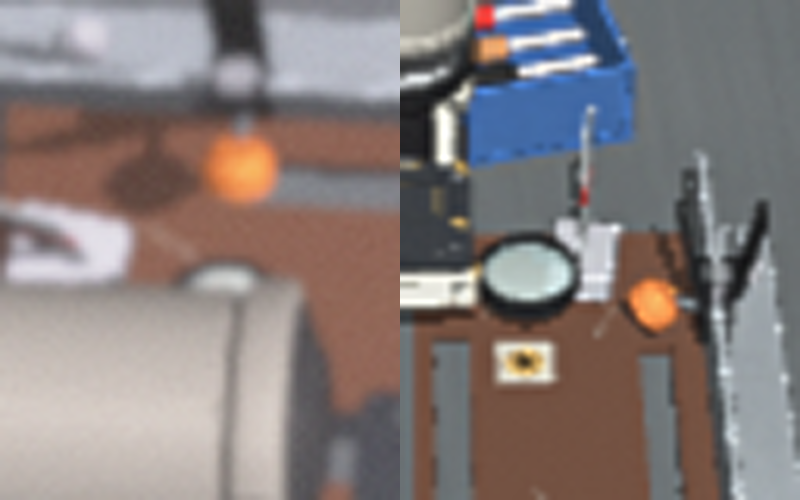

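In g5, the lens at side px (266.8,169) sits above the mark at (266,183), level and clear of the lamp, which is at (288,173). The clip is still upright on the fence. The lens height is about 0.101 m, against a target of about 0.100 m worked out from the clip's seating height. I'll hand in now.

```bash
python3 -c "
from cell import robot
print(robot.hand_in())"
```

```text
the job is handed in; nothing more can be done
None
```

I handed the job in without getting a verdict back: the clip light is on the fence behind the mark and let go, and the gripper holds the loupe still and level over the mark, with the lens about 1 mm above the estimated mid-band height.

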